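Hold the spring clip open on the next job card

TASK

The orange-handled spring clip is on the finished job's card (green band). Squeeze its handles until the jaws let go of that card, lift it off, and bring it down over the middle of the top edge of the new job's card (red band), well down with one jaw pad on either side and neither touching the card. Finish while holding the clip there, squeezed wide open, so that the inspector can slip the measuring record in beside the card; do not shift either card stand or disturb the bearings and tools lying about.

Things in the scene. Friction and masses are not known exactly. Their poses are not given: they have to be found in the camera images.
- clip: steel spring clip, 65 g: its front half. Origin: middle of the pin; z up, y along the pin, x from front to back half, through the card. Jaws with orange pads point down, to 34 mm below the pin. It starts closed on the finished card, square to it, the pin 16 mm above the card's top edge, up to 22 mm off its middle. Squeezed evenly, each half leans by half the joint value.
- clip_jaw (a joint): angle between the clip's two halves, rad: 0 closed on a 4 mm card, -0.13 with the pads shut on each other, +0.60 fully open (a stop; squeezing on does no harm). The gap between the pads is 4 mm at 0, 13 mm at 0.3, 21 mm at 0.6. The spring always pulls it shut: squeezing the handle ends takes about 5 N at first, 8 to 12 N fully open.
- clip_grip (a point): midway between the orange handles of the closed clip, 32 mm above the pin: a good TCP height, fingers down and closing along the clip's x. Handles: upright plates 24 mm wide, up to 47 mm above the pin; a V 45 mm across over the ends when closed, parallel and 18 mm over the outsides when fully open. Fixed to the front half, so it swings up to 10 mm as that leans.
- jaw_front (a point): centre of the gripping face of the front half's jaw pad; the pad is 8.5 mm high, 38 mm wide and 3.4 mm thick (outwards). 30 mm below the pin.
- jaw_back (a point): centre of the gripping face of the back half's jaw pad, the same size. While the clip is open, the middle of the mouth is the point midway between jaw_front and jaw_back; the coil spring is the bottom of the mouth, about 22 mm above that point.
- done_card: the finished job's card, white with a green band, clamped upright in a dark steel base. Origin: centre of the base's underside on the bench; y along the card, x through it (towards the back). Base 56 x 110 x 22 mm, card 4 mm thick, 100 mm wide, its top edge 120 mm above the bench. Loose, but heavy (1.1 kg). Either card may be the left one.
- done_card_edge (a point): middle of the finished card's top edge, axes as the stand's.
- new_card: the new job's card, white with a red band, in a base of its own; same sizes, origin and axes as the finished one's.
- new_card_edge (a point): middle of the new card's top edge, axes as the stand's (x through the card, y along the edge, z up). The clip's place is here.
- ball_bearing: steel ball bearing 47 mm across, 14 mm high, lying in front of the finished card. Leave alone.
- roller_cone: steel ring with tapered rollers, 47 mm across, 19 mm high, lying in front of the new card. Leave alone.
- micrometer: small micrometer with a green frame, 129 mm long, lying behind the cards. Leave alone.
- inspection_stamp: rubber stamp with a red knob, 57 mm high, standing behind the cards. Leave alone.
Things that resemble listed ones, but are neither listed nor needed, are in the scene too. What is meant by the clip is not yellow, and is the smaller of those in its own colour.

How it is judged:
By the outcome, as a careful person would: the job done as asked, in the order asked, and still so for the second after the job is handed in, while the arm keeps its last pose, push and grip.
It also fails if it takes over 40 s, if anything falls off the work surface, if the arm or the gripper's body presses on something with over 40 N, if the wrist force passes 120 N, or if a joint passes its speed limit or range.

ROBOT

A 6-joint arm with a two-finger parallel gripper is mounted at the origin on a cart in front of the work surface, level with it; the furniture and walls round the work are solid. World frame = base frame: x ahead of the robot, y to its left, z up, the work surface at z = 0. Lengths are in mm, angles in rad, forces in N, time in s.
With the tool pointing down it reaches from about 300 to 775 mm from the base axis. Payload 14.6 kg.
Tool frame: the origin (TCP) lies between the finger pads, 19 mm behind the fingertips; this is the grasp point; z points along the fingers, y is the direction in which the jaws open and shut (so a half turn about z gives the same grasp; the last joint's range is limited). The gripper opens to 94 mm and grips with 3 to 60 N. Pads are 16 mm wide; open, the fingers measure 119 mm over their backs; the gripper's body (75 mm by 177 mm) begins 78 mm behind the grasp point.
Start: joints at [1.203, 0.3, 1.521, -0, 1.321, -0.067], TCP at [162.954, 525.296, 224.246] pointing down, gripper open.
Joint ranges: [-3.03, 3.03], [-0.79, 2.21], [0.23, 2.52], [-1.04, 4.18], [0, 3.07], [-2.55, 2.55]. Speed limits (rad/s): [2.22, 2.22, 2.57, 3.14, 3.14, 3.14].

INTERFACE

Orientations are given as [roll, pitch, yaw] about the fixed x, y, z axes, in that order (R = Rz(yaw) Ry(pitch) Rx(roll)).
In Python, from cell import manip, optics, workorder gives the robot as it stands. The module is installed in compiled form; this text tells all that it offers.
- The arm moves only by the tool jog_arm, never from a script. Its argument "deltas" is text: rows parted by semicolons, each of 5 numbers parted by spaces: the shift along the tool's x, y, z in mm, then the turn about the tool's z in rad, then the finger opening in mm, from 0 to 94. In form: tx ty tz twist grip; .... A call has exactly 10 rows; each row is the pose to reach, as a shift and turn from the pose commanded when the call began, along the tool's axes at that moment; what a row does not reach only later rows make up. A row lasts 1/8 s, in which the tool goes at most 62.5 mm and 10.7 degrees, less where a joint would pass 70% of its speed; a pose out of reach is approached as far as the arm can. A call with a gripper value outside its range is refused whole. The fingers move at their own pace and stop on an object; "squeeze" is the grip in N (left out, the last holds). Time passes only in rows, so rows that repeat a pose let the fingers close, or fill a call up. It gives the time, the measured TCP pose, the force and the opening at its end, in the units of the state.
- manip.read_state(): the state, without advancing time (a new reading comes with each control period).
- optics.camera(name): name is "scene" or "top"; returns (picture, depth): 480x640x3 uint8, red, green, blue; 480x640 float32, mm along the optical axis (not along the pixel's ray), 0 where there is no reading.
- optics.get_calibration(name): a dict with "intrinsics" (3x3 intrinsics, pixels), "R" (3x3) and "t" (3): a world point X has camera coordinates R X + t. Camera axes: x right, y down, z forward; pixel columns grow to the right and rows downward; lengths in mm; the calibration is good to about 2 mm. A picture is of the moment at which its call begins. get_calibration takes no time and is no camera call.
- workorder.sign_off(): hands the job in, once; it reports no verdict.
The state is a dict: "clock": time; "joints": joint angles; "qd": joint speeds; "effort": joint torques, N m; "eef_pos": TCP position; "eef_rot": TCP orientation; "wrist_force": force on the tool from outside, world axes, zero at the start; "moment": the same for the moment, N m; "finger_gap": finger opening in mm.
Only numpy, scipy, OpenCV 4.12 (cv2) and the standard library are available. Lean on these libraries where they do the work, as an engineer would, in place of code of your own. Each camera call takes 0.05 s, during which the arm holds its last target.

## Working session

There is one attempt and no reset: what is moved stays moved. The work goes in short steps, Python scripts to look and compute and a tool call to move; the robot and the scene stay as the last step left them, time stands still between calls to the robot, and variables do not carry over. Pictures are saved under pics/ and viewed, and the job is handed in when it is done.

Besides the shell and the picture viewer there is one more tool, called after "Call:" by a JSON object that holds its "method" and its "body", one argument or row to a line. jog_arm: Moves the arm, as the interface text tells. Its arguments: {"type":"object","properties":{"deltas":{"type":"string"},"squeeze":{"type":"number"}},"required":["deltas"]}

```bash
mkdir -p pics
cat > h.py <<'E'
import numpy as np, cv2
from cell import manip, optics, workorder
def snap(n):
    p,d=optics.camera(n); return p,d
def save(p,f): cv2.imwrite('pics/'+f,cv2.cvtColor(p,cv2.COLOR_RGB2BGR))
def world(n,u,v,z):
    c=optics.get_calibration(n);K=np.array(c['intrinsics']);R=np.array(c['R']);t=np.array(c['t'])
    X=np.stack([(u-K[0,2])/K[0,0]*z,(v-K[1,2])/K[1,1]*z,z],-1)
    return (X-t)@R
def ray(n,u,v,h):
    c=optics.get_calibration(n);K=np.array(c['intrinsics']);R=np.array(c['R']);t=np.array(c['t'])
    o=-R.T@t; d=R.T@np.linalg.inv(K)@np.array([u,v,1.]); return o+d*(h-o[2])/d[2]
def proj(n,X):
    c=optics.get_calibration(n);K=np.array(c['intrinsics']);x=np.array(c['R'])@X+np.array(c['t']);x=K@x;return x[:2]/x[2]
E
python3 - <<'E'
from h import *
for n in('scene','top'):
    p,d=snap(n); save(p,n+'0.png'); np.savez(n+'0.npz',p=p,d=d)
    c=optics.get_calibration(n); print(n,np.round(c['intrinsics'],1).tolist(),np.round(-np.array(c['R']).T@c['t']),np.round(c['R'],2).tolist())
print(manip.read_state())
E
```

```text
scene [[512.1, 0.0, 323.6], [0.0, 512.1, 248.2], [0.0, 0.0, 1.0]] [ -42. -274.  626.] [[0.51, -0.86, 0.02], [-0.48, -0.3, -0.83], [0.72, 0.41, -0.56]]
top [[460.7, 0.0, 320.1], [0.0, 460.7, 242.6], [0.0, 0.0, 1.0]] [ 463.   54. 1060.] [[0.03, -1.0, -0.01], [-0.99, -0.02, -0.12], [0.12, 0.01, -0.99]]
{'clock': 0.1, 'joints': array([ 1.20338974e+00,  3.00380572e-01,  1.52152678e+00, -3.52023858e-07,
        1.32069810e+00, -6.66142764e-02]), 'qd': array([ 0.00011087, -0.00021708, -0.00205804, -0.00058478, -0.00061708,
        0.00106067]), 'effort': array([ 2.02644624e-03, -5.32651448e+01, -3.53279972e+01,  7.09747151e-02,
        2.34845770e-02, -6.81008555e-05]), 'eef_pos': array([162.88378496, 525.09772885, 223.7589485 ]), 'eef_rot': array([-3.14058208e+00, -6.70765601e-05,  2.84080040e+00]), 'wrist_force': array([-0.16479154,  0.0527903 , -0.29502331]), 'moment': array([-0.02383217,  0.0073118 ,  0.0224488 ]), 'finger_gap': 93.79653177987254}
```

View pics/scene0.png

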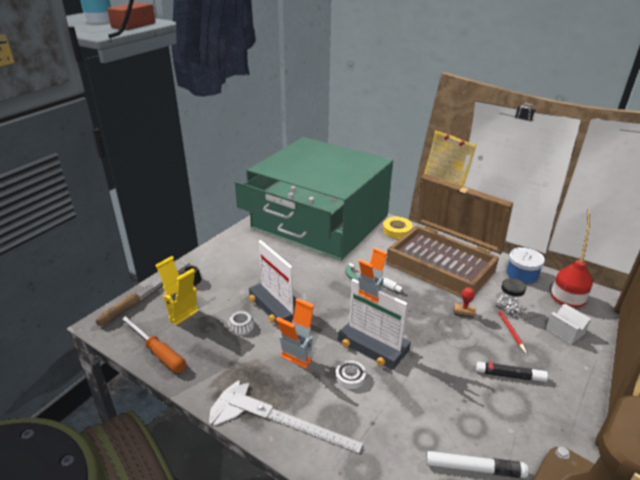

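View pics/top0.png

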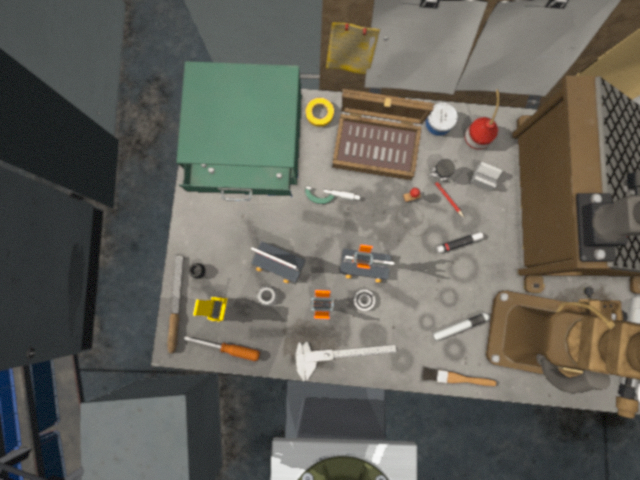

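Candidates:
- Orange clip on the green-band card: scene (372,272), top (365,257).
- Orange clip standing on the bench: scene (297,332), top (321,304), apparently larger.
- Yellow clip: scene (180,290), top (210,308).

The description fits the one on the green card. I'll check that in a crop.

Run:
```python
from h import *
s=np.load('scene0.npz');t=np.load('top0.npz')
a=cv2.resize(s['p'][225:385,230:430],None,fx=3,fy=3,interpolation=cv2.INTER_CUBIC)
b=cv2.resize(t['p'][230:330,240:410],None,fx=4,fy=4,interpolation=cv2.INTER_CUBIC)
save(a,'cs.png');save(b,'ct.png')
for n,D in(('scene',s),('top',t)):
    p,d=D['p'],D['d'];hsv=cv2.cvtColor(p,cv2.COLOR_RGB2HSV)
    vv,uu=np.mgrid[:480,:640]
    W=world(n,uu.astype(float),vv.astype(float),d.astype(float))
    m=((hsv[...,0]>5)&(hsv[...,0]<18)&(hsv[...,1]>170)&(hsv[...,2]>120)).astype(np.uint8)
    k,l,st,c=cv2.connectedComponentsWithStats(m)
    for i in range(1,k):
        if st[i,4]<15: continue
        w=W[(l==i)&(d>0)]; print(n,st[i],c[i].round(1),w.mean(0).round(1) if len(w) else 0, w.min(0).round(),w.max(0).round())
    # card white pixels with z 40..125
    wh=((hsv[...,1]<60)&(hsv[...,2]>130)&(W[...,2]>40)&(W[...,2]<130)&(W[...,0]>300)&(W[...,0]<560)&(W[...,1]>-100)&(W[...,1]<220)).astype(np.uint8)
    k,l,st,c=cv2.connectedComponentsWithStats(wh)
    for i in range(1,k):
        if st[i,4]<40: continue
        w=W[(l==i)]; print(n,'white',st[i],w.mean(0).round(1),w.min(0).round(),w.max(0).round())
```

```text
scene [359 249  28  29 378] [373.2 262.9] [547.3 -25.5 166. ] [522. -38. 149.] [567. -11. 181.]
scene [359 290  19  12  75] [368.  295.7] [539.9 -24.4 105.7] [536. -42. 101.] [544.  -6. 110.]
scene [293 299  20  28 408] [302.6 312.9] [472.5  56.   83.4] [465.  40.   9.] [553. 124. 104.]
scene [276 318  22  22 250] [286.7 327.9] [429.7  57.5  84.9] [420.  40.  -0.] [518. 130. 105.]
scene [146 337  37  32 512] [164.  352.7] [336.1 233.3  20.5] [321. 194.  11.] [356. 277.  26.]
scene [282 353  29  15 151] [296.8 359.9] [445.2  50.7   5.2] [441.  31.  -1.] [456.  80.  11.]
scene white [ 259  242   34   62 1021] [539.9 153.2  81.6] [522. 111.  40.] [560. 203. 121.]
scene white [ 350  279   57   63 1634] [541.4 -45.   76.9] [534. -90.  40.] [550.  11. 129.]
scene white [294 323  19  25 174] [459.9  47.7  54. ] [437.  31.  44.] [467.  68.  63.]
top [360 245  12   7  70] [365.1 248.1] [562.5 -25.1 167.4] [558. -36. 151.] [567. -15. 181.]
top [358 263  12   6  48] [362.8 265.4] [528.9 -21.3 165.2] [523. -32.  19.] [536. -11. 181.]
top [315 290  15   7  95] [322.2 293. ] [474.3  56.5  88.5] [468.  42.  -5.] [481.  73. 107.]
top [315 311  14   8  98] [321.5 314.8] [429.2  56.7  90.3] [423.  43.  67.] [436.  70. 106.]
top [221 344  37  17 342] [240.1 351.6] [341.7 234.7  20.8] [324. 197.  13.] [357. 277.  27.]
top white [254 250  43  20 141] [541.9 154.3 103.9] [525. 112.  41.] [560. 201. 123.]
top white [372 260  23   6  70] [540.6 -67.9 112.3] [537. -89.  79.] [544. -46. 123.]
```

View pics/cs.png

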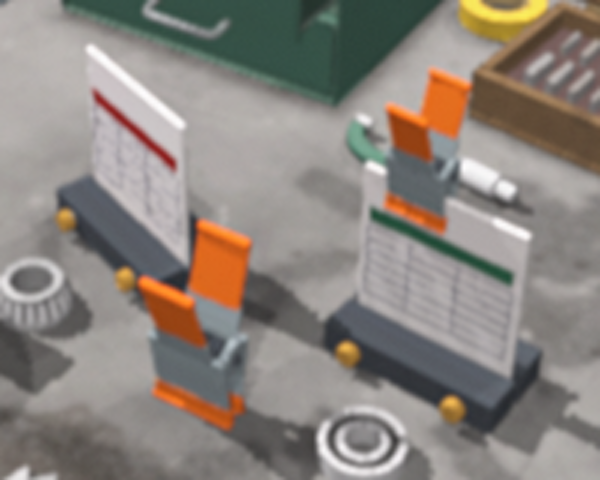

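View pics/ct.png

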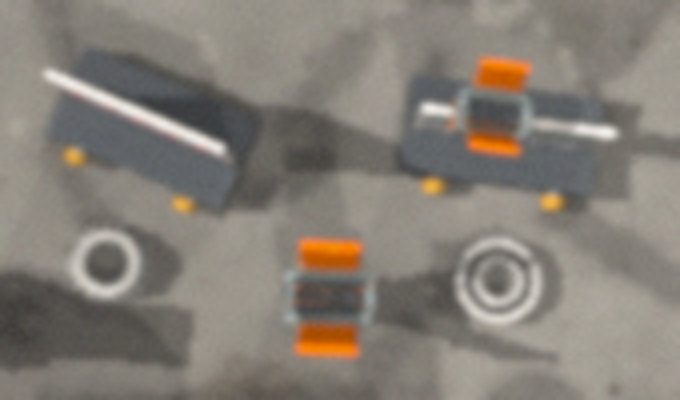

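The crops show the clip on the green-band card (left card has the red band, right has the green) and a visibly larger orange clip standing free on the bench. My target is the one on the green card. Next I'll measure both cards accurately.

Run:
```python
from h import *
s=np.load('scene0.npz');t=np.load('top0.npz')
vv,uu=np.mgrid[:480,:640]
for n,D in(('scene',s),('top',t)):
    p,d=D['p'],D['d'];hsv=cv2.cvtColor(p,cv2.COLOR_RGB2HSV)
    W=world(n,uu.astype(float),vv.astype(float),d.astype(float))
    print(n,'bench z',np.median(W[...,2][(W[...,0]>300)&(W[...,0]<480)&(W[...,1]>-150)&(W[...,1]<200)]))
    for name,yr in(('red',(95,215)),('green',(-105,30))):
        m=(W[...,2]>(45 if n=='scene' else 112))&(W[...,2]<(116 if n=='scene' else 128))&(W[...,0]>515)&(W[...,0]<570)&(W[...,1]>yr[0])&(W[...,1]<yr[1])
        if n=='top': m&=(hsv[...,1]<60)&(hsv[...,2]>120)
        else: m&=~((hsv[...,0]>5)&(hsv[...,0]<18)&(hsv[...,1]>150))
        w=W[m][:,:2]
        for _ in range(4):
            vx,vy,x0,y0=cv2.fitLine(w.astype(np.float32),cv2.DIST_HUBER,0,.01,.01).ravel()
            if vy<0:vx,vy=-vx,-vy
            r=(w-[x0,y0])@[vy,-vx]; w=w[abs(r)<3.5]
        al=(w-[x0,y0])@[vx,vy]
        lo,hi=np.percentile(al,[.5,99.5])
        print(n,name,len(w),'yaw',np.arctan2(-vx,vy).round(4),'ends',([x0,y0]+lo*np.array([vx,vy])).round(1),([x0,y0]+hi*np.array([vx,vy])).round(1),'len',hi-lo,'mid',([x0,y0]+(lo+hi)/2*np.array([vx,vy])).round(1),'rms',r.std().round(2))
    if n=='top':
        m=((hsv[...,1]<60)&(hsv[...,2]>150)).astype(np.uint8)
        k,l,st,c=cv2.connectedComponentsWithStats(m[235:290,240:410])
        for i in range(1,k):
            if st[i,4]>20:
                pts=np.argwhere(l==i)[:,::-1]+[240,235]; rr=cv2.minAreaRect(pts.astype(np.float32)); b=cv2.boxPoints(rr)
                print(rr,[ray('top',*q,120)[:2].round(1).tolist() for q in b])
```

```text
scene bench z -0.38724183805316204
scene red 1000 yaw -0.3819 ends [522.9 111.5] [560.3 204.6] len 100.37974668234335 mid [541.6 158. ] rms 0.76
scene green 1686 yaw -0.1087 ends [536.5 -88.9] [547.2   9.7] len 99.17416219685026 mid [541.8 -39.6] rms 1.01
top bench z -0.2527601947198081
top red 98 yaw -0.3835 ends [526.2 113.4] [562.5 203.4] len 97.0515691385263 mid [544.3 158.4] rms 1.22
top green 66 yaw -0.1075 ends [538.8 -88.2] [549.4   9.4] len 98.19176192318216 mid [544.1 -39.4] rms 1.26
((289.5, 240.0), (15.0, 10.0), 0.0) [[569.9, 141.4], [590.6, 142.1], [591.4, 111.2], [570.7, 110.6]]
((315.0, 239.0), (8.0, 10.0), 90.0) [[592.1, 84.5], [592.6, 63.9], [576.0, 63.4], [575.5, 84.0]]
((400.5, 249.0), (28.0, 17.0), 90.0) [[596.3, -84.2], [597.2, -119.1], [539.4, -119.3], [538.6, -84.6]]
((333.76416015625, 250.57550048828125), (13.0492525100708, 22.115049362182617), 15.945395469665527) [[542.4, 53.5], [586.6, 42.0], [579.8, 16.1], [535.7, 27.6]]
((259.962646484375, 258.47711181640625), (43.51961898803711, 59.6048698425293), 68.38521575927734) [[558.2, 259.8], [606.6, 147.6], [523.9
[... 216 characters left out ...]
997314453125), (23.4759464263916, 3.535534143447876), 8.13010311126709) [[540.5, -40.7], [547.7, -41.6], [542.1, -89.2], [534.9, -88.2]]
((399.0, 279.0), (20.0, 20.0), 90.0) [[526.1, -78.6], [527.2, -119.3], [486.6, -119.4], [485.6, -78.9]]
((331.5, 280.5), (13.0, 9.0), 90.0) [[512.7, 47.5], [513.2, 29.2], [486.8, 28.6], [486.3, 46.9]]
((362.2134094238281, 282.8051452636719), (34.10115432739258, 11.488138198852539), 2.602562189102173) [[485.7, 10.5], [509.0, 9.9], [507.7, -59.5], [484.4, -58.6]]
((300.5, 286.5), (5.0, 15.0), 90.0) [[490.6, 116.2], [491.4, 85.7], [481.3, 85.4], [480.5, 115.8]]
((265.0, 288.0), (12.0, 2.0), -0.0) [[478.7, 184.9], [482.8, 185.1], [483.4, 160.7], [479.4, 160.5]]
```

```bash
cat >> h.py <<'E'
def delta(P,yaw,x,y,z,ynew):
    tx=np.array([np.cos(yaw),np.sin(yaw)]);ty=np.array([np.sin(yaw),-np.cos(yaw)])
    d=np.array([x-P[0],y-P[1]]); return np.round([d@tx,d@ty,P[2]-z,yaw-ynew],3)
E
python3 - <<'E'
from h import *
st=manip.read_state();print(st['eef_rot'])
P=[162.954,525.296,224.246]
print(delta(P,2.8408,545.7,-23.8,240,1.463))
E
```

```text
[-3.14058208e+00 -6.70765601e-05  2.84080040e+00]
[-528.246 -411.044  -15.754    1.378]
```

Call:
{"method": "jog_arm", "body": {
  "deltas": "-40 -31 -10 0.1 94; -80 -62 -16 0.2 94; -120 -93 -16 0.3 94; -160 -125 -16 0.4 94; -200 -156 -16 0.5 94; -240 -187 -16 0.6 94; -280 -218 -16 0.7 94; -320 -249 -16 0.8 94; -360 -280 -16 0.9 94; -400 -311 -16 1.0 94"
}}

```text
clock: 1.35
eef_pos: [453.5, 108.2, 240.2]
eef_rot: [-3.141, -0.0, 1.837]
wrist_force: [0.8, 0.1, -0.5]
finger_gap: 93.8
```

Run:
```python
from h import *
c,s=np.cos(2.8408),np.sin(2.8408)
P=[162.954-400*c-311*s,525.296-400*s+311*c,240.246];print(P)
print(delta(P,1.8408,545.7,-23.8,240,1.463))
```

```text
[np.float64(452.8525171478087), np.float64(109.7483495969426), 240.246]
[-153.476   53.862    0.246    0.378]
```

Call:
{"method": "jog_arm", "body": {
  "deltas": "-30 11 0 0.08 94; -60 22 0 0.16 94; -90 33 0 0.24 94; -120 43 0 0.32 94; -145 51 0 0.36 94; -153.5 54 0 0.378 94; -153.5 54 0 0.378 94; -153.5 54 0 0.378 94; -153.5 54 0 0.378 94; -153.5 54 0 0.378 94"
}}

```text
clock: 2.6
eef_pos: [545.7, -23.4, 240.4]
eef_rot: [3.141, -0.0, 1.464]
wrist_force: [-0.0, -0.5, -0.1]
finger_gap: 93.8
```

Run:
```python
from h import *
for n in('scene','top'):
    p,d=snap(n); np.savez(n+'1.npz',p=p,d=d)
    if n=='scene': save(cv2.resize(p[120:360,200:500],None,fx=2.5,fy=2.5,interpolation=cv2.INTER_CUBIC),'s1.png')
st=manip.read_state();print(st['clock'],st['eef_pos'],st['eef_rot'])
```

```text
2.7 [545.77275815 -23.57654675 240.29061207] [3.14153881e+00 1.33119521e-05 1.46319296e+00]
```

View pics/s1.png

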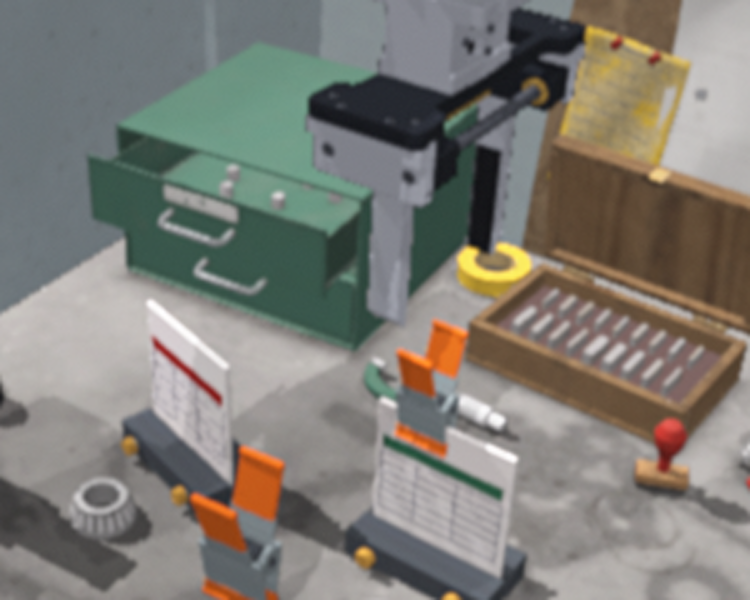

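Both fingers straddle the clip from above; the clip sits at about (430,390) in the crop. I'll check where the green drawer unit lies relative to the destination before going on.

Run:
```python
from h import *
vv,uu=np.mgrid[:480,:640]
for n in('scene','top'):
    D=np.load(n+'0.npz');W=world(n,uu*1.,vv*1.,D['d'].astype(float));h=cv2.cvtColor(D['p'],cv2.COLOR_RGB2HSV)
    m=(D['d']>0)&(h[...,0]>55)&(h[...,0]<95)&(h[...,1]>70)&(W[...,2]>30)&(W[...,0]>550)&(W[...,1]>60)&(W[...,1]<450)
    w=W[m];print(n,np.percentile(w,[1,50,99],axis=0).round())
    m=(D['d']>0)&(W[...,2]>135)&(W[...,0]>400)&(W[...,0]<680)&(W[...,1]>30)&(W[...,1]<300)
    print(np.percentile(W[m],[0,5,50,100],axis=0).round(),m.sum())
```

```text
scene [[680. 117.  32.]
 [777. 187. 123.]
 [936. 351. 151.]]
[[678. 125. 135.]
 [678. 131. 135.]
 [680. 203. 138.]
 [680. 255. 145.]] 23
top [[682. 118.  80.]
 [815. 223. 148.]
 [939. 352. 153.]]Traceback (most recent call last):
  File "<stdin>", line 8, in <module>
    return _quantile_unchecked(
        a, q, axis, out, overwrite_input, method, keepdims, weights)
    return _ureduce(a,
                    func=_quantile_ureduce_func,
    ...<5 lines>...
                    overwrite_input=overwrite_input,
                    method=method)
    r = func(a, **kwargs)
    result = _quantile(arr,
                       quantiles=q,
    ...<2 lines>...
                       out=out,
                       weights=wgt)
    slices_having_nans = np.isnan(arr[-1, ...])
                                  ~~~^^^^^^^^^
IndexError: index -1 is out of bounds for axis 0 with size 0
```

Call:
{"method": "jog_arm", "body": {
  "deltas": "0 0 15 0 80; 0 0 30 0 70; 0 0 45 0 65; 0 0 58 0 60; 0 0 68 0 60; 0 0 72 0 60; 0 0 72 0 60; 0 0 72 0 60; 0 0 72 0 60; 0 0 72 0 60",
  "squeeze": 25
}}

```text
clock: 3.95
eef_pos: [545.9, -23.8, 168.4]
eef_rot: [3.141, 0.0, 1.463]
wrist_force: [0.0, 0.2, -0.6]
finger_gap: 60.2
```

Run:
```python
from h import *
out=[]
for n,(a,b,c,e) in(('scene',(220,330,310,430)),('top',(215,300,310,420))):
    p,d=snap(n); np.savez(n+'2.npz',p=p,d=d)
    out.append(cv2.resize(p[a:b,c:e],(400,400),interpolation=cv2.INTER_CUBIC))
save(np.hstack(out),'s2.png')
st=manip.read_state();print(st['clock'],st['eef_pos'],st['eef_rot'],st['finger_gap'])
```

```text
4.05 [545.8654549  -23.81377501 168.36532792] [3.14138084e+00 1.24899491e-05 1.46273842e+00] 59.831748572116986
```

View pics/s2.png

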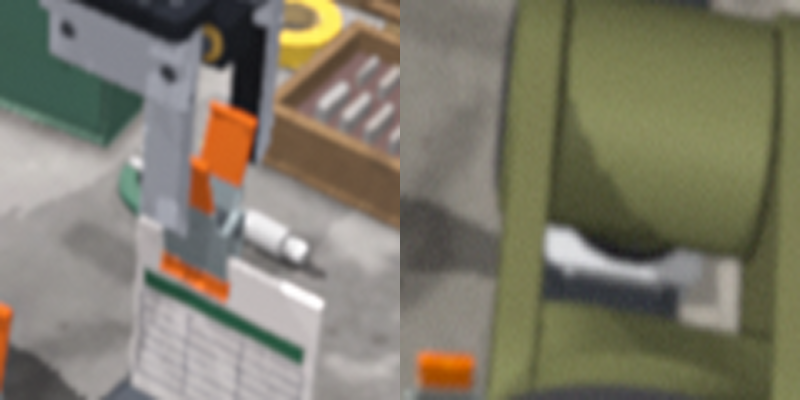

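The front finger is just ahead of the front handle and the back finger just behind the back one. The arm blocks the top camera. Closing slowly.

Call:
{"method": "jog_arm", "body": {
  "deltas": "0 0 72 0 50; 0 0 72 0 44; 0 0 72 0 40; 0 0 72 0 36; 0 0 72 0 32; 0 0 72 0 28; 0 0 72 0 24; 0 0 72 0 20; 0 0 72 0 16; 0 0 72 0 12"
}}

```text
clock: 5.3
eef_pos: [545.8, -23.8, 96.2]
eef_rot: [-3.141, 0.0, 1.463]
wrist_force: [-0.1, -0.7, -0.6]
finger_gap: 23.2
```

I made a mistake: row deltas start from the pose at the beginning of each call, so the tool went 72 mm too low. I'll look before doing anything else.

Run:
```python
from h import *
p,d=snap('scene'); np.savez('scene3.npz',p=p,d=d)
save(cv2.resize(p[180:390,230:450],None,fx=2.7,fy=2.7,interpolation=cv2.INTER_CUBIC),'s3.png')
st=manip.read_state();print(st['clock'],st['eef_pos'],st['wrist_force'],st['moment'],st['finger_gap'])
```

```text
5.35 [545.83513196 -23.77182582  96.23264362] [ 0.41189722  0.1199147  -1.15466192] [-0.0572943   0.07120176  0.04616384] 23.692501308891362
```

View pics/s3.png

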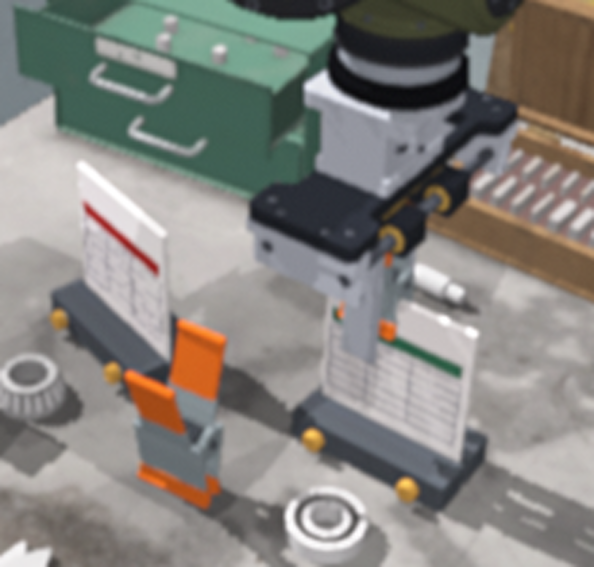

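The clip is still on the green card with the fingers lower down around its jaws, and wrist force is near zero. I'll open in place, go straight up, and re-measure.

Call:
{"method": "jog_arm", "body": {
  "deltas": "0 0 0 0 64; 0 0 0 0 64; 0 0 0 0 64; 0 0 0 0 64; 0 0 -20 0 64; 0 0 -50 0 64; 0 0 -90 0 64; 0 0 -130 0 64; 0 0 -144 0 64; 0 0 -144 0 64"
}}

```text
clock: 6.6
eef_pos: [545.9, -23.8, 240.1]
eef_rot: [3.141, 0.0, 1.463]
wrist_force: [-0.4, 0.6, 0.2]
finger_gap: 64.1
```

```bash
cat > meas.py <<'E'
from h import *
import sys
k=sys.argv[1]
vv,uu=np.mgrid[:480,:640]
n='scene';p,d=snap(n);np.savez(n+k+'.npz',p=p,d=d)
save(cv2.resize(p[180:390,230:450],None,fx=2.7,fy=2.7,interpolation=cv2.INTER_CUBIC),'s%s.png'%k)
for f in('0',k):
    D=np.load(n+f+'.npz');p,d=D['p'],D['d'];hsv=cv2.cvtColor(p,cv2.COLOR_RGB2HSV);W=world(n,uu*1.,vv*1.,d.astype(float))
    m=((hsv[...,0]>5)&(hsv[...,0]<18)&(hsv[...,1]>150)&(hsv[...,2]>120)&(W[...,0]>500)&(W[...,0]<590)&(W[...,1]>-80)&(W[...,1]<40)).astype(np.uint8)
    kk,l,st,c=cv2.connectedComponentsWithStats(m)
    for i in range(1,kk):
        if st[i,4]<15: continue
        w=W[l==i]; print(f,'orange',st[i],w.mean(0).round(1),np.percentile(w,2,axis=0).round(),np.percentile(w,98,axis=0).round())
    for name,yr in(('red',(95,215)),('green',(-105,30))):
        m=(W[...,2]>45)&(W[...,2]<116)&(W[...,0]>515)&(W[...,0]<570)&(W[...,1]>yr[0])&(W[...,1]<yr[1])&~((hsv[...,0]>5)&(hsv[...,0]<18)&(hsv[...,1]>150))
        w=W[m][:,:2]
        for _ in range(4):
            vx,vy,x0,y0=cv2.fitLine(w.astype(np.float32),cv2.DIST_HUBER,0,.01,.01).ravel()
            if vy<0:vx,vy=-vx,-vy
            r=(w-[x0,y0])@[vy,-vx]; w=w[abs(r)<3.5]
        al=(w-[x0,y0])@[vx,vy];lo,hi=np.percentile(al,[.5,99.5])
        print(f,name,len(w),'yaw',np.arctan2(-vx,vy).round(4),'len',(hi-lo).round(1),'frontmid',([x0,y0]+(lo+hi)/2*np.array([vx,vy])).round(1))
st=manip.read_state();print(st['clock'],st['eef_pos'],st['eef_rot'],st['wrist_force'],st['finger_gap'])
E
python3 meas.py 4
```

```text
0 orange [359 249  28  29 411] [547.2 -25.5 166.1] [523. -37. 151.] [566. -13. 179.]
0 orange [359 290  19  12  86] [539.8 -24.5 105.6] [537. -41. 101.] [543.  -7. 110.]
0 red 1000 yaw -0.3819 len 100.4 frontmid [541.6 158. ]
0 green 1686 yaw -0.1087 len 99.2 frontmid [541.8 -39.6]
4 orange [359 248  28  30 414] [547.2 -25.4 166.3] [523. -37. 152.] [565. -13. 180.]
4 orange [359 290  19  12  86] [540.  -24.3 105.4] [537. -41. 101.] [543.  -7. 110.]
4 red 989 yaw -0.3825 len 99.8 frontmid [541.7 158.2]
4 green 1711 yaw -0.1068 len 98.8 frontmid [541.9 -39.7]
6.65 [545.54726739 -23.777355   239.01056232] [-3.14024948e+00 -2.88977334e-06  1.46275911e+00] [ 0.09001232 -0.18214864 -0.71744602] 64.29521117554975
```

View pics/s4.png

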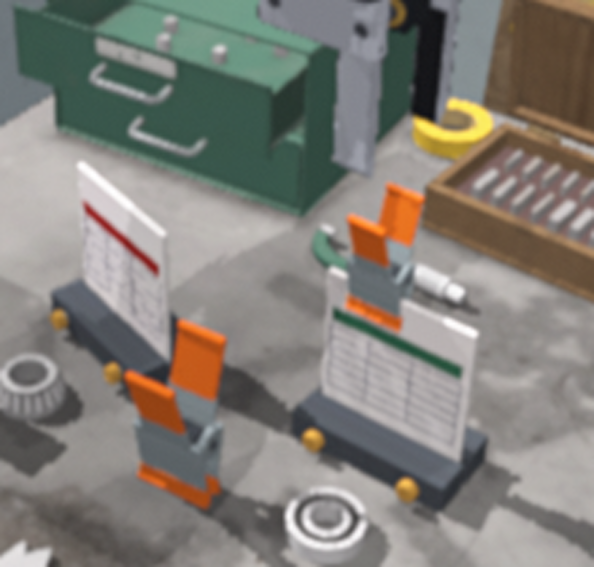

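Clip and both stands are unmoved (all within 0.3 mm of the earlier readings). Going down again to the right height, this time closing with zero shift once there.

Call:
{"method": "jog_arm", "body": {
  "deltas": "0 0 20 0 64; 0 0 40 0 64; 0 0 58 0 64; 0 0 68 0 60; 0 0 72 0 60; 0 0 72 0 52; 0 0 72 0 46; 0 0 72 0 42; 0 0 72 0 38; 0 0 72 0 34",
  "squeeze": 25
}}

```text
clock: 7.9
eef_pos: [545.8, -23.8, 168.3]
eef_rot: [3.142, 0.0, 1.463]
wrist_force: [-0.3, 0.8, -0.5]
finger_gap: 34.6
```

Call:
{"method": "jog_arm", "body": {
  "deltas": "0 0 0 0 31; 0 0 0 0 28; 0 0 0 0 26; 0 0 0 0 24; 0 0 0 0 22; 0 0 0 0 20; 0 0 0 0 18; 0 0 0 0 15; 0 0 0 0 12; 0 0 0 0 10"
}}

```text
clock: 9.15
eef_pos: [545.8, -23.8, 168.2]
eef_rot: [-3.142, -0.0, 1.463]
wrist_force: [0.0, 0.7, -0.5]
finger_gap: 17.6
```

```bash
python3 meas.py 5
```

```text
0 orange [359 249  28  29 411] [547.2 -25.5 166.1] [523. -37. 151.] [566. -13. 179.]
0 orange [359 290  19  12  86] [539.8 -24.5 105.6] [537. -41. 101.] [543.  -7. 110.]
0 red 1000 yaw -0.3819 len 100.4 frontmid [541.6 158. ]
0 green 1686 yaw -0.1087 len 99.2 frontmid [541.8 -39.6]
5 orange [374 255   8  23 114] [546.2 -32.8 165.7] [534. -36. 149.] [554. -27. 178.]
5 orange [354 294  22  13 118] [531.  -23.2 102.9] [527. -41.  99.] [535.  -5. 107.]
5 red 1006 yaw -0.3818 len 99.0 frontmid [541.6 157.9]
5 green 1545 yaw -0.1094 len 99.2 frontmid [541.9 -39.5]
9.2 [545.83100981 -23.77522841 168.23746779] [-3.14156633e+00  1.14597298e-05  1.46282033e+00] [-0.05097481 -0.05390211 -0.61017229] 17.388829274788137
```

View pics/s5.png

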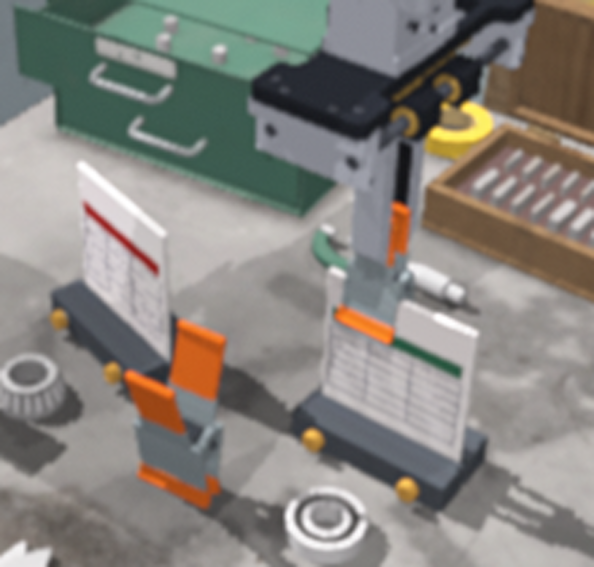

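The jaws are fully open (opening 17.5 mm; the front pad moved about 9 mm off the card) and the card hasn't moved. Lifting.

Call:
{"method": "jog_arm", "body": {
  "deltas": "0 0 -5 0 10; 0 0 -12 0 10; 0 0 -20 0 10; 0 0 -30 0 10; 0 0 -40 0 10; 0 0 -52 0 10; 0 0 -64 0 10; 0 0 -72 0 10; 0 0 -72 0 10; 0 0 -72 0 10"
}}

```text
clock: 10.45
eef_pos: [545.7, -23.8, 239.8]
eef_rot: [-3.141, 0.0, 1.463]
wrist_force: [-0.8, -0.2, -0.4]
finger_gap: 17.5
```

Run:
```python
from h import *
print(delta([545.7,-23.8,240.2],1.4628,543.9,158.3,232.2,1.188))
```

```text
[180.845 -21.417   8.      0.275]
```

Call:
{"method": "jog_arm", "body": {
  "deltas": "15 -2 0 0.02 10; 40 -5 0 0.06 10; 70 -8 0 0.11 10; 100 -12 0 0.15 10; 130 -15 0 0.2 10; 155 -18 0 0.24 10; 172 -20 0 0.265 10; 180.8 -21.4 4 0.275 10; 180.8 -21.4 8 0.275 10; 180.8 -21.4 8 0.275 10"
}}

```text
clock: 11.7
eef_pos: [543.9, 157.6, 231.7]
eef_rot: [-3.141, 0.001, 1.188]
wrist_force: [0.4, -0.0, 0.3]
finger_gap: 17.6
```

```bash
python3 - <<'E'
from h import *
vv,uu=np.mgrid[:480,:640]
p,d=snap('scene');save(cv2.resize(p[100:340,180:430],None,fx=2.4,fy=2.4,interpolation=cv2.INTER_CUBIC),'s6.png')
st=manip.read_state();P=st['eef_pos'];print(st['clock'],P,st['eef_rot'],st['wrist_force'],st['finger_gap'])
hsv=cv2.cvtColor(p,cv2.COLOR_RGB2HSV);W=world('scene',uu*1.,vv*1.,d.astype(float))
m=((hsv[...,0]>5)&(hsv[...,0]<18)&(hsv[...,1]>150)&(hsv[...,2]>120)&(W[...,2]>140)).astype(np.uint8)
kk,l,s,c=cv2.connectedComponentsWithStats(m)
yaw=1.188;X=np.array([np.cos(yaw),np.sin(yaw)]);Y=np.array([np.sin(yaw),-np.cos(yaw)])
for i in range(1,kk):
    if s[i,4]<8: continue
    w=W[l==i];q=np.c_[(w[:,:2]-P[:2])@X,(w[:,:2]-P[:2])@Y,w[:,2]]
    print(s[i],'along edge/ through / z',np.percentile(q,[3,50,97],axis=0).round(1).tolist())
E
python3 meas.py 7 | grep -v '^0'
```

```text
11.75 [544.05422279 157.64236363 232.00146071] [-3.14123307e+00  3.52026112e-04  1.18743136e+00] [ 0.01997451  0.61737581 -0.36395772] 17.602516128619257
[271 187  10  24 176] along edge/ through / z [[-13.5, -9.6, 213.0], [-6.2, 5.3, 228.7], [8.4, 7.7, 241.5]]
[260 227  14  13  74] along edge/ through / z [[-18.8, -17.5, 163.6], [-2.0, -14.4, 166.3], [15.9, -12.1, 170.3]]
[277 226  10   9  25] along edge/ through / z [[-19.4, 9.1, 164.2], [-10.3, 10.3, 168.4], [5.8, 11.8, 170.2]]
7 red 1000 yaw -0.3826 len 99.0 frontmid [541.5 157.9]
7 green 1858 yaw -0.1089 len 98.8 frontmid [541.9 -39.7]
11.8 [544.1246475  157.68327309 232.23359708] [-3.14156265e+00  1.03953590e-04  1.18733143e+00] [ 0.36699288  0.13900622 -0.27670411] 17.122479804748885
```

View pics/s6.png

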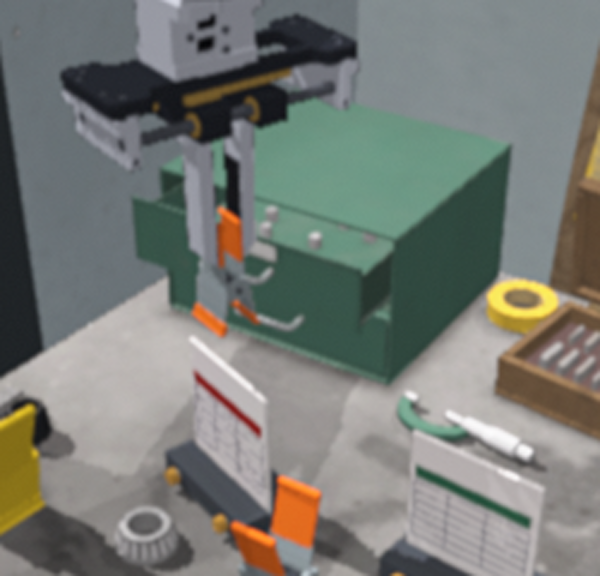

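The clip is held square and fully open. Relative to the TCP, the front pad's outer face is at −14 mm and the back pad's inner face at +10 mm, which is centred. Along the edge it sits about 1 mm to one side. Lowering slowly over the card with a 1 mm correction.

Call:
{"method": "jog_arm", "body": {
  "deltas": "1 0 8 0 10; 1 0 18 0 10; 1 0 28 0 10; 1 0 37 0 10; 1 0 46 0 10; 1 0 54 0 10; 1 0 60 0 10; 1 0 64 0 10; 1 0 66 0 10; 1 0 66 0 10"
}}

```text
clock: 13.05
eef_pos: [544.5, 159.2, 166.3]
eef_rot: [3.142, -0.0, 1.188]
wrist_force: [0.3, -0.3, 0.1]
finger_gap: 17.9
```

```bash
cat > fin.py <<'E'
from h import *
vv,uu=np.mgrid[:480,:640]
p,d=snap('scene');save(cv2.resize(p[170:330,210:370],None,fx=3.6,fy=3.6,interpolation=cv2.INTER_CUBIC),'s8.png')
st=manip.read_state();P=st['eef_pos'];print(st['clock'],P,st['eef_rot'],st['wrist_force'],st['finger_gap'])
hsv=cv2.cvtColor(p,cv2.COLOR_RGB2HSV);W=world('scene',uu*1.,vv*1.,d.astype(float))
m=((hsv[...,0]>5)&(hsv[...,0]<18)&(hsv[...,1]>150)&(hsv[...,2]>120)&(W[...,2]>80)&(W[...,0]>515)&(W[...,1]>100)).astype(np.uint8)
kk,l,s,c=cv2.connectedComponentsWithStats(m)
yaw=1.188;X=np.array([np.cos(yaw),np.sin(yaw)]);Y=np.array([np.sin(yaw),-np.cos(yaw)])
for i in range(1,kk):
    if s[i,4]<8: continue
    w=W[l==i];q=np.c_[(w[:,:2]-P[:2])@X,(w[:,:2]-P[:2])@Y,w[:,2]]
    print(s[i],'along/through/z',np.percentile(q,[3,50,97],axis=0).round(1).tolist())
# card front face rel. TCP
m=(W[...,2]>45)&(W[...,2]<90)&(W[...,0]>515)&(W[...,0]<570)&(W[...,1]>95)&(W[...,1]<215)&(hsv[...,1]<90)
w=W[m];q=np.c_[(w[:,:2]-P[:2])@X,(w[:,:2]-P[:2])@Y]; print('card front rel',np.percentile(q,[1,50,99],axis=0).round(1).tolist())
E
python3 fin.py; python3 meas.py 9 | grep -v '^0'
```

```text
13.1 [544.50998242 159.19285543 166.41580718] [ 3.14135597e+00 -1.34791523e-04  1.18774024e+00] [ 0.08420257 -0.63033985 -0.26257966] 17.727390055105364
[272 221   9  23 154] along/through/z [[-13.1, -9.5, 148.2], [-5.4, 5.3, 164.5], [8.5, 7.6, 176.7]]
[262 258  14  13  66] along/through/z [[-19.3, -16.7, 95.5], [-2.4, -14.2, 101.3], [18.1, -9.9, 105.3]]
card front rel [[-51.2, -4.0], [-12.1, -2.3], [46.3, 0.7]]
9 red 777 yaw -0.3829 len 101.0 frontmid [541.7 158.1]
9 green 1861 yaw -0.1095 len 99.2 frontmid [541.9 -39.5]
13.15 [544.51243315 159.2212435  166.47767879] [ 3.14127595e+00 -2.12306027e-04  1.18780220e+00] [ 0.25256844 -0.41558091 -1.27934303] 17.615310491350467
```

View pics/s8.png

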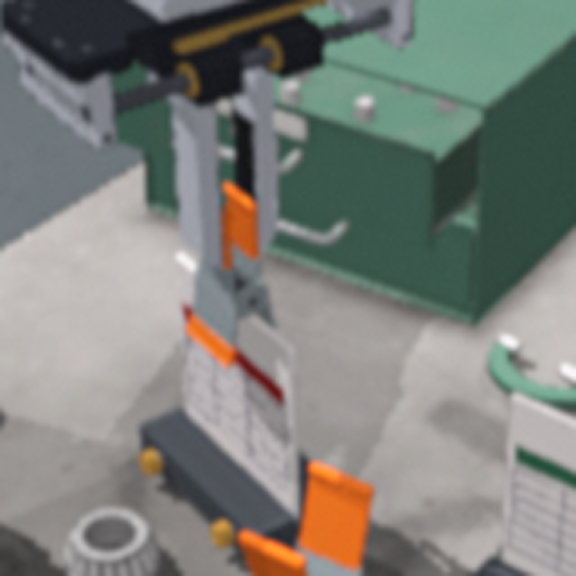

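The clip straddles the red-band card: front pad in front of it, back pad hidden behind. Clearance is about 8 mm on each side, it is within about 1–2 mm of mid-edge, and the stand has not moved. Handing in.

Run:
```python
from h import *
print(workorder.sign_off()); s=manip.read_state();print(s['clock'],s['finger_gap'],s['wrist_force'])
```

```text
the job is handed in; nothing more can be done
None
the job is handed in; nothing more can be done
```

I took the small orange clip off the green-band card and handed the job in at about 13 s. The arm is holding the clip squeezed fully open over the middle of the red-band card.

**Last checks before handing in:**
- **Opening:** the finger opening read about 17.7 mm, which fits the clip's fully open position.
- **Centring:** the card is centred in the mouth to about 1 mm, with roughly 8 mm clear in front. The back pad was hidden in the last view; its clearance is inferred from a view just before lowering. Along the edge, the clip is within 1–2 mm of the middle.
- **Depth:** the pads are about 15 mm below the card's top edge, judged from the arm's height.
- **Force and stands:** wrist force was near zero. Both stands measured the same as at the start, within about 0.3 mm.
- **Not re-measured:** I did not measure the bearings or tools again.

**One mistake:** on the first closing move I repeated a relative shift. The tool went 72 mm too low and the fingers closed around the lower part of the clip on the green card. I opened, went straight up and re-measured, and neither the clip nor the cards had moved. I did not see the forces during that dip; at its end the wrist force was about 1 N.

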